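# Complete the pinwheel of robot-kit cartons and hold the loaded carrier up level

## Task

Finish the interlocking layer of kit cartons on the brown wooden carrier board: set the yellow-labelled and the blue-labelled carton down flat (do not drop them) inside the outlines of their own colour, leaving the red and green ones in theirs. Then take the board by its orange post, lift it straight up with all four cartons, about 12 cm clear of the table, keeping it level, and finish while still holding it there steady and level; do not put it down or let go. Leave the other things on the table where they are.

Things in the scene. Friction and masses are not known exactly. Their poses are not given: they have to be found in the camera images.
- carrier: Loose dark-brown wooden board 220 x 220 x 10 mm flat on the table, an orange square post (18 x 18 mm, 83 tall, sides parallel to the board's edges) fixed at its middle as handle; 0.30 kg in all. Origin: centre of its underside; x, y along its edges, z up. On top, four coloured outlines 133 x 53 mm in a pinwheel round the post, 6 mm between cartons, leaving an 80 x 80 mm hole at the post
- post_top (a point): Centre of the post's top end, 93 mm above the board's underside, 38 mm above the tops of loaded cartons: pinch it in that part, across two opposite sides. While a carton is set down the gripper body passes over it: hold cartons near their top (pad middle about 35 mm above the underside). Axes as the board's
- slot_yellow (a point): Centre of the yellow outline, on the board's top face, at board x -31, y 65 mm; length along board x (axes as the board's). Beside a carton's inner long face only the hole at board x -40 to 40 mm is free for a finger: grip the carton about 9 mm from its middle towards board +x (at board x -22), between post and green carton; open 6 to 10 mm a side to release
- slot_blue (a point): Centre of the blue outline, on the board's top face, at board x 31, y -65 mm; length along board x (axes as the board's). As for yellow, turned half round: grip the carton about 9 mm from its middle towards board -x (at board x 22), between post and red carton
- slot_red (a point): Centre of the red outline, already filled, on the board's top face at board x 65, y 31 mm; length along board y (axes as the board's)
- slot_green (a point): Centre of the green outline, already filled, on the board's top face at board x -65, y -31 mm; length along board y (axes as the board's)
- yellow_centre (a point): Centre (half-way up) of the kit carton with the yellow label: brown cardboard box 130 x 50 x 45 mm, about 0.09 kg, at first flat on the table. x along its 130 mm length, y across its 50 mm width, z up. Either end may point either way
- blue_centre (a point): Centre (half-way up) of the same kind of carton with the blue label, at first flat on the table; axes alike
- red_centre (a point): Centre (half-way up) of the same kind of carton with the red label, already on its red outline; axes alike
- green_centre (a point): Centre (half-way up) of the same kind of carton with the green label, already on its green outline; axes alike
- wheel_a: Bystander: loose toy-robot wheel lying flat, black tyre 65 mm across, 26 mm high, yellow hub. Origin: centre of its underside
- wheel_b: Bystander: a second such wheel
- gearmotor: Bystander: yellow gear motor, about 85 x 30 x 19 mm. Origin: underside
- circuit_board: Bystander: blue circuit board, 70 x 54 x 16 mm. Origin: underside
- mug: Bystander: blue mug, 76 mm across, 85 mm high. Origin: underside
- screwdriver: Bystander: screwdriver with red handle, 170 mm long, lying on the table. Origin: underside
- carton_yellow: The yellow-labelled carton as a body (origin: centre of its underside; axes as point yellow_centre)
- carton_blue: The blue-labelled carton as a body (origin: centre of its underside; axes as point blue_centre)
- carton_red: The red-labelled carton as a body (origin: centre of its underside; axes as point red_centre)
- carton_green: The green-labelled carton as a body (origin: centre of its underside; axes as point green_centre)
Things that resemble listed ones, but are neither listed nor needed, are in the scene too. Leave any pink look-alike of the carton_yellow alone.

How it is judged:
By the outcome, as a careful person would: the job done as asked, in the order asked, and still so for the second after the job is handed in, while the arm keeps its last pose, push and grip.
It also fails if it takes over 72 s, if anything falls off the work surface, if the arm or the gripper's body presses on something with over 40 N, if the wrist force passes 120 N, or if a joint passes its speed limit or range.

## Robot

A 6-joint arm with a two-finger parallel gripper is mounted at the origin on the work surface. World frame = base frame: x ahead of the robot, y to its left, z up, the work surface at z = 0. Lengths are in m, angles in rad, forces in N, time in s.
With the tool pointing down it reaches from about 0.325 to 0.775 m from the base axis. Payload 5.5 kg.
Tool frame: the origin (TCP) lies on the centre line of the jaws, within the pads' length; the fingertips stand 11 mm ahead of it and the grasp point (between the pads) lies 8 mm behind it; z points along the fingers, y is the direction in which the jaws open and shut (so a half turn about z gives the same grasp; the last joint's range is limited). The gripper opens to 88 mm and grips with 3 to 60 N. Pads are 20 mm wide; open, the fingers measure 115 mm over their backs; the gripper's body (75 mm by 178 mm) begins 61 mm behind the grasp point.
Start: joints at [1.159, 0.091, 1.231, -0, 1.82, -0.057], TCP at [0.208, 0.563, 0.234] pointing down, gripper open.
Joint ranges: [-2.87, 2.87], [-0.86, 2.18], [0.17, 2.46], [-1.51, 4.65], [0.06, 2.69], [-2.65, 2.65]. Speed limits (rad/s): [2.57, 2.57, 3.01, 3.14, 3.14, 3.14].

## Interface

Orientations are given as a unit quaternion [w, x, y, z].
In Python, from workcell import r, camera gives the robot as it stands. The module is installed in compiled form; this text tells all that it offers.
- The arm moves only by the shell command python3 -m pendant 'ROWS' [OPENING]. ROWS is JSON, one flat list of numbers, 4 for each row, row after row: the shift along the world's x, y, z in units of 30 mm (1.0 is 30 mm), then the turn about the world's z in units of 5 degrees (1.0 is 5 degrees). In form: [dx, dy, dz, turn, dx, dy, dz, turn, ...]. A call has 1 to 8 rows; each row shifts and turns the commanded pose from where the row before left it; what a row does not reach is not made up. A row lasts 1/8 s, in which the tool goes at most 62.5 mm and 10.7 degrees, less where a joint would pass 70% of its speed; a pose out of reach is approached as far as the arm can. A call is refused whole if a number of a shift passes 1 or a number of a turn 1, either way. A call with a gripper value outside its range is refused whole. OPENING is the finger opening in mm, from 0 to 87.8, set as the call begins (- or left out, the last holds). The fingers move at their own pace and stop on an object; the grip force is fixed at half the most. Time passes only in rows, so rows that do not move let the fingers close. It gives the time, the measured TCP pose, the force and the opening at its end, in the units of the state.
- r.get_state(): the state, without advancing time (a new reading comes with each control period).
- camera(name): name is "side" or "top" or "wrist"; returns a dict with "img" (384x512x3 uint8, red, green, blue), "fx", "fy", "cx", "cy" (pixels), "R" (3x3) and "t" (3): a world point X has camera coordinates R X + t. Camera axes: x right, y down, z forward; pixel columns grow to the right and rows downward; lengths in m; the calibration is good to about 2 mm. A picture is of the moment at which its call begins. There is no depth.
- r.job_done(): hands the job in, once; it reports no verdict.
The state is a dict: "clock": time; "q": joint angles; "qd": joint speeds; "joint_efforts": joint torques, N m; "position": TCP position; "eef_rot": TCP orientation; "force": force on the tool from outside, world axes, zero at the start; "ft_torque": the same for the moment, N m; "gripper_width": finger opening in m.
Only numpy, scipy, OpenCV 4.12 (cv2) and the standard library are available. Lean on these libraries where they do the work, as an engineer would, in place of code of your own. Each camera call takes 0.05 s, during which the arm holds its last target.

## Working session

There is one attempt and no reset: what is moved stays moved. The work goes in short steps, Python scripts to look and compute and a shell command to move; the robot and the scene stay as the last step left them, time stands still between calls to the robot, and variables do not carry over. Pictures are saved under pics/ and viewed, and the job is handed in when it is done.

```bash
mkdir -p pics; python3 - <<'E'
from workcell import r,camera
import cv2,json
for n in ["side","top","wrist"]:
    c=camera(n); cv2.imwrite(f"pics/{n}0.png",cv2.cvtColor(c["img"],cv2.COLOR_RGB2BGR))
    print(n,{k:(v.tolist() if hasattr(v,'tolist') else v) for k,v in c.items() if k!='img'})
print(r.get_state())
E
```

```text
side {'fx': 364.68096609990494, 'fy': 364.68096609990494, 'cx': 253.77048633157315, 'cy': 187.23976965185642, 'R': [[0.9014373726490593, -0.4328627071417109, 0.006367099615238529], [-0.2873704491823985, -0.6093199044862739, -0.7390179151641347], [0.3237728959135823, 0.6643486515097229, -0.6736556843885049]], 't': [-0.44747137318832836, 0.17319577528487728, 1.3438195532031905]}
top {'fx': 366.22603665542323, 'fy': 366.22603665542323, 'cx': 255.14540011928136, 'cy': 188.12205102434734, 'R': [[0.020154664785629627, -0.999455559175937, 0.02612230310852231], [-0.9920218510601618, -0.023243201279265605, -0.12390480464236082], [0.12444451175744536, -0.023416635680775216, -0.9919502127964109]], 't': [-0.06690717972445696, 0.49328892698333426, 1.1260245901667716]}
wrist {'fx': 309.5073656287395, 'fy': 309.5073656287395, 'cx': 258.1605631358323, 'cy': 185.52470232197024, 'R': [[0.3472797521202062, 0.9377599237812225, -0.0017604309602235605], [0.9061923095961988, -0.33510517090278447, 0.2579147581332331], [0.24127219441128467, -0.09116386227038167, -0.9661660718633788]], 't': [-0.598234177719387, -0.0322269599975012, 0.38869431973565055]}
{'clock': 0.15, 'q': array([ 1.15929089e+00,  9.16877671e-02,  1.23160986e+00,  8.83809400e-06,
        1.81981975e+00, -5.67243580e-02]), 'qd': array([-0.00044649, -0.00202819, -0.00197153, -0.00087816, -0.00210679,
       -0.00128976]), 'joint_efforts': array([ 1.37247935e-03, -4.47042918e+01, -4.06907737e+01,  6.99085300e-02,
        2.74733134e-02, -1.25990332e-04]), 'position': array([0.20835708, 0.56243038, 0.23276518]), 'eef_rot': array([-1.81021102e-04,  1.76460543e-01,  9.84307419e-01, -7.40571272e-04]), 'force': array([-1.08122649,  1.4704348 , -1.10360175]), 'ft_torque': array([ 0.00124591, -0.05290562,  0.00462066]), 'gripper_width': 0.08740403639180691}
```

View pics/side0.png

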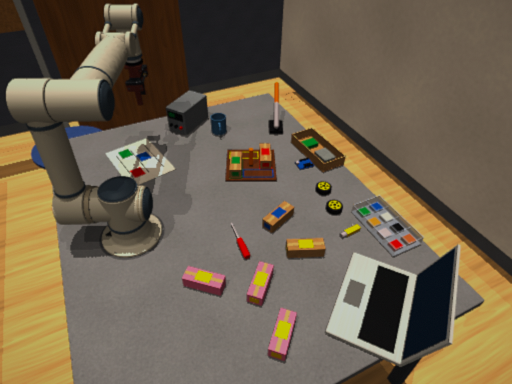

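View pics/top0.png

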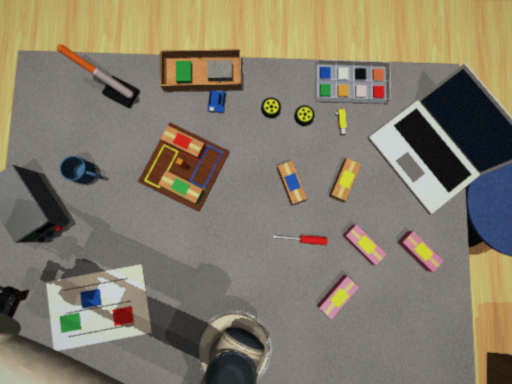

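View pics/wrist0.png

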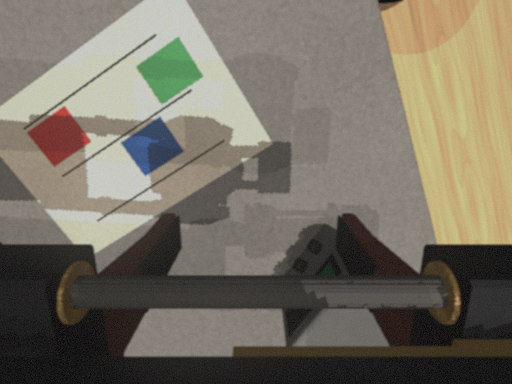

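The side view shows the carrier at about (250,163), with the cartons to its right. In the top view:
- **Yellow label:** the brown carton at (346,180) fits. The ones at (365,244), (422,250) and (338,297) are pink look-alikes.
- **Blue label:** the brown carton at (292,183) fits. The circuit board at (217,101) and the paper square at (91,298) are only blue.
- **Carrier:** at (184,166).

Next I'll check these choices in close crops.

```bash
python3 - <<'E'
import cv2
im=cv2.imread("pics/top0.png")
a=cv2.resize(im[115:215,130:240],None,fx=5,fy=5,interpolation=cv2.INTER_CUBIC); cv2.imwrite("pics/cropA.png",a)
b=cv2.resize(im[145:215,265:375],None,fx=7,fy=7,interpolation=cv2.INTER_CUBIC); cv2.imwrite("pics/cropB.png",b)
E
```

```text
(no output)
```

View pics/cropA.png

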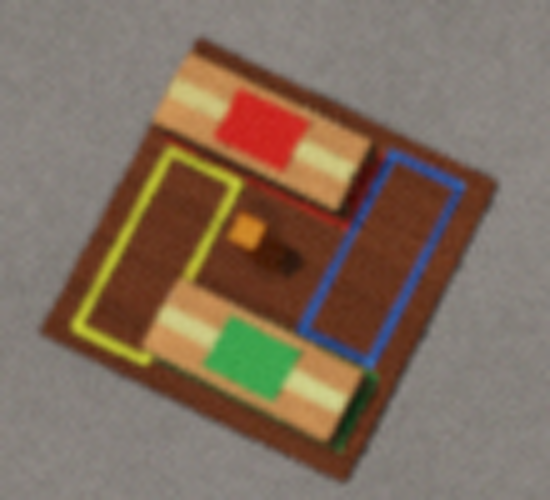

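View pics/cropB.png

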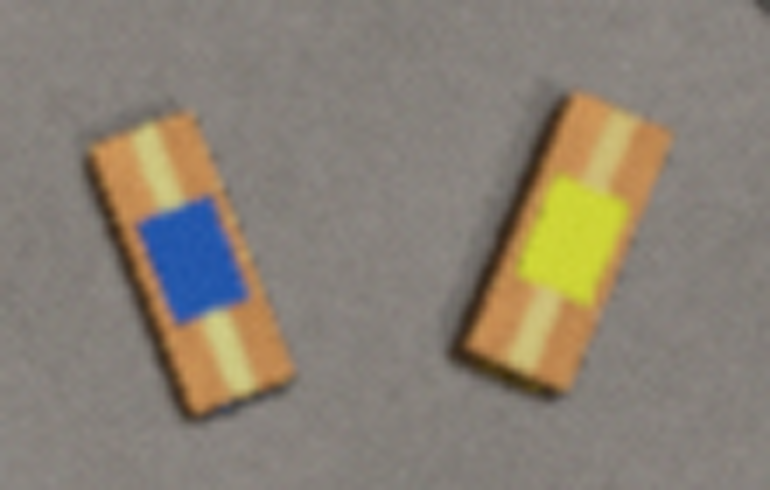

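Crop A shows the board with red and green loaded, empty yellow (left) and blue (right) outlines, and the post top at crop (247,231). Crop B confirms both target cartons are brown, one blue-labelled and one yellow-labelled. Next I'll fit their poses.

```bash
cat > h.py <<'E'
import numpy as np, cv2
from scipy.optimize import least_squares
def proj(c,X):
    X=np.asarray(X,float); p=X@np.asarray(c["R"]).T+np.asarray(c["t"])
    return np.c_[c["fx"]*p[:,0]/p[:,2]+c["cx"], c["fy"]*p[:,1]/p[:,2]+c["cy"]]
def unp(c,uv,z):
    uv=np.atleast_2d(np.asarray(uv,float)); R=np.asarray(c["R"]);t=np.asarray(c["t"])
    d=np.c_[(uv[:,0]-c["cx"])/c["fx"],(uv[:,1]-c["cy"])/c["fy"],np.ones(len(uv))]@R
    o=-R.T@t; s=(z-o[2])/d[:,2]; return o+s[:,None]*d
def crop2px(uv,x0,y0,s): return (np.asarray(uv,float)+.5)/s-.5+[x0,y0]
def fit(c,model,uv,p0):
    """model Nx3 in body coords (z up), uv pixels; returns x,y,yaw"""
    model=np.asarray(model,float)
    def w(p):
        ca,sa=np.cos(p[2]),np.sin(p[2]); return np.c_[p[0]+ca*model[:,0]-sa*model[:,1],p[1]+sa*model[:,0]+ca*model[:,1],model[:,2]]
    s=least_squares(lambda p:(proj(c,w(p))-uv).ravel(),p0,loss='soft_l1')
    return s.x, np.round(proj(c,w(s.x))-uv,1)
def rect(cx,cy,lx,ly,z): return [[cx+a*lx/2,cy+b*ly/2,z] for a,b in((1,1),(1,-1),(-1,-1),(-1,1))]
E
python3 - <<'E'
from h import *
from workcell import camera
c=camera("top")
A=lambda l:crop2px(l,130,115,5); B=lambda l:crop2px(l,265,145,7)
m=rect(0,0,.22,.22,.01)+rect(-.031,.065,.133,.053,.01)+rect(.031,-.065,.133,.053,.01)+rect(.065,.031,.05,.13,.055)+rect(-.065,-.031,.05,.13,.055)+[[0,0,.093]]
# order (+x+y),(+x-y),(-x-y),(-x+y); +x up-ish, +y left-ish
uv=A([(200,40),(497,182),(345,482),(42,332),(168,145),(243,180),(150,363),(72,328),(392,150),(467,187),(375,367),(297,330),
 (190,52),(375,140),(340,212),(155,125),(185,278),(368,372),(335,443),(143,347),(247,231)])
p,r=fit(c,m,uv,[.55,.2,-.4]); print(p,np.degrees(p[2]));print(r.tolist())
ry=rect(0,0,.13,.05,.045)
p,r=fit(c,ry,B([(572,90),(672,132),(563,392),(465,345)]),[.5,-.2,-.4]);print('Y',p,np.degrees(p[2]),r.tolist())
p,r=fit(c,ry,B([(90,150),(187,112),(297,378),(193,415)]),[.5,-.1,.4]);print('B',p,np.degrees(p[2]),r.tolist())
E
```

```text
[ 0.56398168  0.17451826 -0.43362136] -24.844673827484606
[[-0.1, -0.9], [0.8, -0.1], [0.3, 0.6], [-0.6, 0.3], [0.7, 0.4], [0.3, 0.5], [-0.4, 0.4], [0.4, 0.2], [0.4, 0.1], [-0.1, -0.2], [-0.3, 0.2], [0.6, 0.4], [-0.0, -0.2], [-0.0, 0.1], [-0.4, -0.3], [-0.5, -0.9], [-0.8, -0.3], [0.1, -0.7], [-0.7, -0.4], [-0.0, 0.3], [0.4, 0.1]]
Y [ 0.52964287 -0.34108938 -0.40175096] -23.01863416849731 [[-0.0, -0.4], [0.2, 0.0], [0.2, 0.1], [-0.4, 0.2]]
B [ 0.51458758 -0.17088151  0.3880051 ] 22.231054730277844 [[-0.5, -0.1], [0.3, -0.2], [0.0, -0.0], [0.1, 0.4]]
```

Residuals are under 1 px and all sizes agree. The board is at (0.564, 0.175) with yaw -24.8°, yellow at (0.530, -0.341) and blue at (0.515, -0.171). I'll move over the board for a closer wrist view.

```bash
python3 -m pendant '[0,-1,0,0, 0,-1,0,0, 0,-1,0,0, 0,-1,0,0, 0,-1,0,0, 0.5,-1,0,0, 1,-1,0,0, 1,-0.6,0,0]'; python3 -m pendant '[1,-0.7,0.3,-0.2, 1,-0.7,0.3,-0.2, 1,-0.7,0.3,-0.2, 1,-0.7,0.3,-0.2, 1,-0.7,0,0, 1,-0.7,0,0, 1,-0.7,0,0, 1,-0.7,0,0]'; python3 -m pendant '[1,-0.5,0,0, 1,-0.3,0,0, 0.6,0,0,0, 0,0,0,0, 0,0,0,0]'
cat > snap.py <<'E'
import sys,pickle,cv2
from workcell import r,camera
n,tag=sys.argv[1],sys.argv[2]
c=camera(n); s=r.get_state(); pickle.dump((c,s),open(f"pics/{tag}.pkl","wb"))
cv2.imwrite(f"pics/{tag}.png",cv2.cvtColor(c["img"],cv2.COLOR_RGB2BGR)); print(s["clock"],s["position"].round(4),s["eef_rot"].round(4),s["force"].round(1),s["gripper_width"])
E
python3 snap.py wrist w1
```

```text
clock: 1.2
position: [0.284, 0.3335, 0.2339]
eef_rot: [0.0, 0.176, 0.984, 0.0]
force: [0.0, 1.0, -0.1]
gripper_width: 0.0875
clock: 2.2
position: [0.5243, 0.1658, 0.2694]
eef_rot: [-0.0, 0.211, 0.978, -0.0]
force: [0.0, 0.0, 0.0]
gripper_width: 0.0877
clock: 2.82
position: [0.6009, 0.1428, 0.2696]
eef_rot: [-0.0, 0.211, 0.978, -0.0]
force: [-0.2, 1.2, -0.8]
gripper_width: 0.0881
2.875 [0.6008 0.1429 0.2699] [0.     0.2105 0.9776 0.    ] [ 0.1 -0.5  0.6] 0.0875931392320175
```

View pics/w1.png

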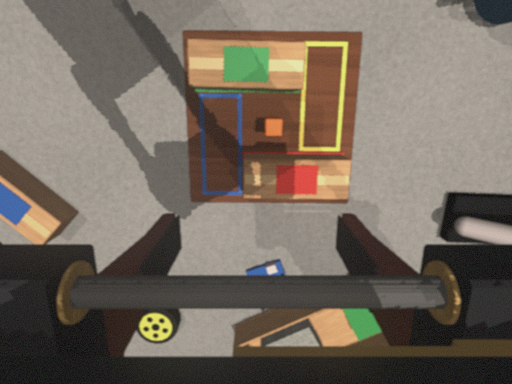

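The wrist view shows the whole board at columns 182-362, rows 30-203, with the post top at (274,127). I'll enlarge it to read the corners.

```bash
python3 - <<'E'
import cv2
im=cv2.imread("pics/w1.png")
cv2.imwrite("pics/w1a.png",cv2.resize(im[25:210,178:368],None,fx=3.2,fy=3.2,interpolation=cv2.INTER_CUBIC)[:600])
print(im.shape)
E
```

```text
(384, 512, 3)
```

View pics/w1a.png

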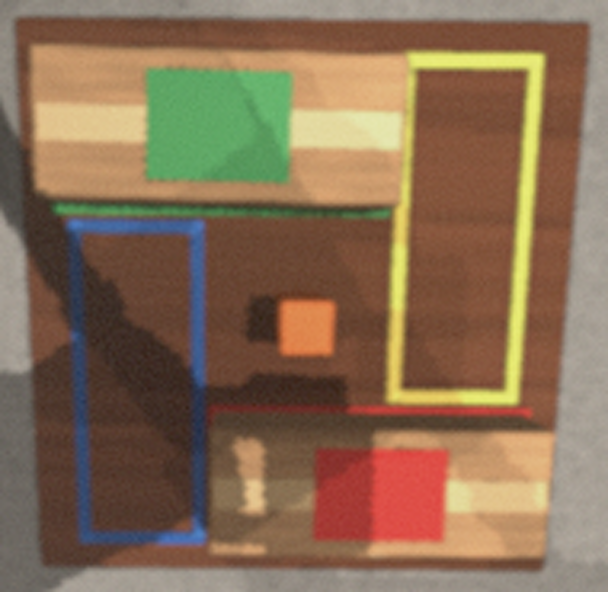

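```bash
python3 - <<'E'
from h import *
import pickle
c,s=pickle.load(open("pics/w1.pkl","rb"))
A=lambda l:crop2px(l,178,25,3.2)
m=rect(0,0,.22,.22,.01)+rect(-.031,.065,.133,.053,.01)+rect(.031,-.065,.133,.053,.01)
uv=A([(545,570),(42,565),(15,18),(589,24),(519,405),(387,402),(407,52),(546,53),(207,543),(80,543),(68,221),(205,221)])
p,r=fit(c,m,uv,[.56,.17,-.43]); print(p,np.degrees(p[2]),r.tolist())
for nm,l in(("red",[(546,558),(208,557),(210,425),(554,430)]),("green",[(398,205),(35,195),(28,45),(408,52)])):
    q,r=fit(c,rect(0,0,.05,.13,.055),A(l),p); 
    d=np.array([[np.cos(p[2]),np.sin(p[2])],[-np.sin(p[2]),np.cos(p[2])]])@(q[:2]-p[:2]);print(nm,q,'board frame',d*1000,np.degrees(q[2]-p[2]),r.tolist())
P=unp(c,A([(306,327)]),.093);print('post',P)
c,s=pickle.load(open("pics/w1.pkl","rb"))
# tool projection check
E
```

```text
[ 0.56700011  0.17537903 -0.43373316] -24.851079307806373 [[0.5, 1.2], [-0.4, 1.3], [-0.5, -1.2], [2.2, -1.2], [-0.5, -0.7], [0.9, -0.1], [-0.6, 0.7], [-0.6, 0.8], [-0.6, 0.0], [0.7, -0.3], [0.7, -0.2], [-0.4, 0.2]]
red [ 0.63762701  0.17578549 -0.43321244] board frame [63.91625475 30.05056008] 0.029835092934033962 [[-0.2, 0.0], [0.1, -0.6], [-0.7, 0.6], [0.8, -0.0]]
green [ 0.4939092   0.17475558 -0.44502434] board frame [-66.06091108 -31.28300293] -0.646936951077708 [[1.1, 0.3], [-1.1, 0.9], [-0.6, -0.7], [0.6, -0.2]]
post [[0.56584681 0.17474443 0.093     ]]
```

Both cameras agree on the board yaw (-24.85°), and the positions differ by about 3 mm in x. Red and green sit in their slots. Now to the yellow carton for a close view.

```bash
python3 -m pendant '[0,-1,0,0.25, 0,-1,0,0, 0,-1,0,0, 0,-1,0,0, 0,-1,0,0, 0,-1,0,0, 0,-1,0,0, 0,-1,0,0]'; python3 -m pendant '[0,-1,0,0, 0,-1,0,0, 0,-1,-0.3,0, 0,-1,-0.5,0, -0.2,-1,-0.5,0, -0.3,-1,-0.5,0, -0.3,-1,-0.3,0, -0.1,-0.5,0,0]';python3 -m pendant '[0,0,0,0,0,0,0,0]'
python3 snap.py wrist w2
```

```text
clock: 3.88
position: [0.6008, -0.0977, 0.2704]
eef_rot: [0.0, 0.2, 0.98, 0.0]
force: [0.4, 0.3, 0.0]
gripper_width: 0.0878
clock: 4.88
position: [0.5734, -0.3229, 0.2062]
eef_rot: [-0.001, 0.2, 0.98, 0.0]
force: [1.1, 0.1, 0.6]
gripper_width: 0.0877
clock: 5.12
position: [0.575, -0.3214, 0.2077]
eef_rot: [0.001, 0.2, 0.98, 0.0]
force: [0.2, 0.5, 1.2]
gripper_width: 0.088
5.175 [ 0.5751 -0.3213  0.2076] [ 6.000e-04  1.994e-01  9.799e-01 -0.000e+00] [0.  0.3 1.1] 0.08800204508103575
```

View pics/w2.png

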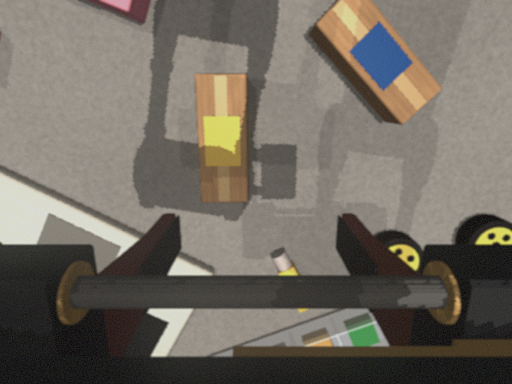

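Yellow carton at (221,138), blue at (380,55), both brown with the right labels. I'll read their corners in an enlarged crop.

```bash
python3 - <<'E'
import cv2
im=cv2.imread("pics/w2.png")
cv2.imwrite("pics/w2a.png",cv2.resize(im[60:215,180:265],None,fx=3.8,fy=3.8,interpolation=cv2.INTER_CUBIC))
cv2.imwrite("pics/w2b.png",cv2.resize(im[0:130,300:450],None,fx=4,fy=4,interpolation=cv2.INTER_CUBIC))
E
```

```text
(no output)
```

View pics/w2a.png

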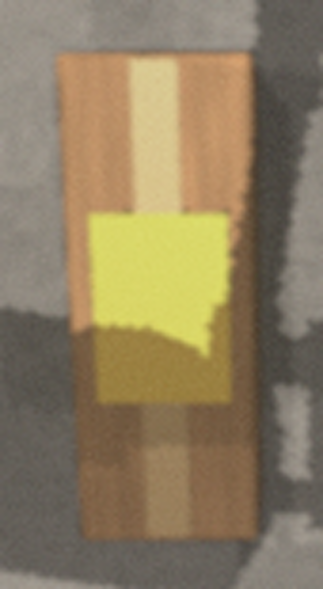

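View pics/w2b.png

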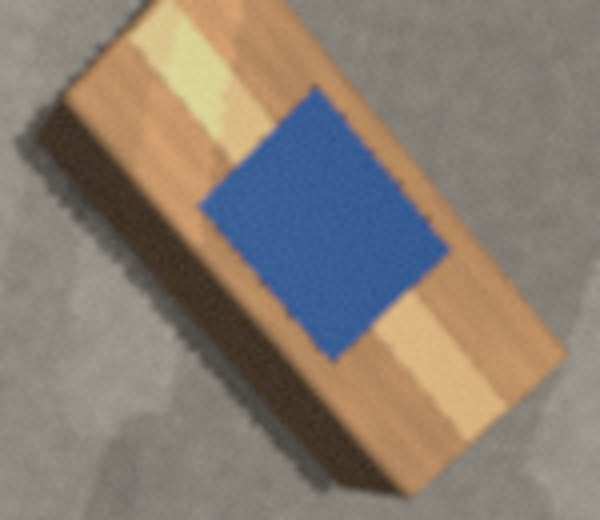

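```bash
python3 - <<'E'
from h import *
import pickle
c,s=pickle.load(open("pics/w2.pkl","rb"))
m=rect(0,0,.13,.05,.045)
p,r=fit(c,m,crop2px([(254,538),(82,538),(57,52),(248,52)],180,60,3.8),[.53,-.34,-.4]); print('Y',p,np.degrees(p[2]),r.tolist())
g=p[:2]+.009*np.array([np.cos(p[2]),np.sin(p[2])]); print('grasp',g, 'rel',(g-s["position"][:2])/.03)
p,r=fit(c,m[:3],crop2px([(567,352),(410,495),(65,97)],300,0,4),[.51,-.17,.39]); print('B',p,np.degrees(p[2]),r.tolist())
g=p[:2]-.009*np.array([np.cos(p[2]),np.sin(p[2])]); print('graspB',g)
E
```

```text
Y [ 0.53109384 -0.34346814 -0.40029796] -22.935383465616212 [[0.9, 1.2], [-0.9, 1.2], [-1.1, -0.7], [1.1, -0.8]]
grasp [ 0.53938235 -0.34697538] rel [-1.1897981  -0.85718728]
B [ 0.51702354 -0.17306833  0.38482225] 22.048691059376022 [[1.8, -0.0], [0.1, 1.5], [-1.9, -0.8]]
graspB [ 0.50868175 -0.17644688]
```

```bash
python3 -m pendant '[-0.6,-0.4,-1,0, -0.6,-0.4,-1,0, 0,0,-1,0, 0,0,-1,0, 0,0,-1,0, 0,0,-0.6,0, 0,0,-0.3,0, 0,0,0,0]' ; python3 -m pendant '[0,0,0,0]'; python3 snap.py wrist w3; python3 snap.py side s3
```

```text
clock: 6.18
position: [0.5387, -0.3461, 0.0298]
eef_rot: [-0.0, 0.2, 0.98, 0.0]
force: [-0.7, -0.2, 0.7]
gripper_width: 0.0878
clock: 6.3
position: [0.5391, -0.3468, 0.0311]
eef_rot: [0.001, 0.2, 0.98, -0.0]
force: [-0.1, 0.1, 0.1]
gripper_width: 0.0877
6.35 [ 0.5391 -0.3468  0.0312] [ 1.100e-03  2.000e-01  9.798e-01 -5.000e-04] [-0.2 -0.4 -0.1] 0.08779428186032495
6.4 [ 0.539  -0.3468  0.031 ] [ 1.000e-03  2.000e-01  9.798e-01 -4.000e-04] [ 0.1 -0.2  0.2] 0.08790331913692258
```

View pics/w3.png

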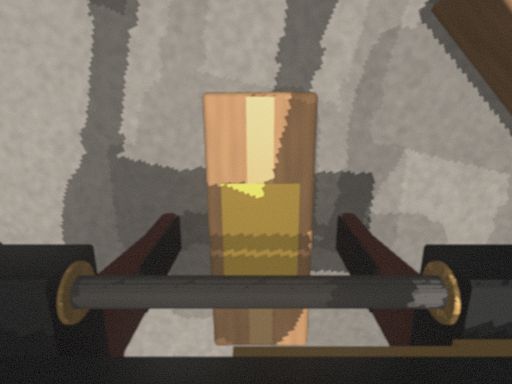

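The carton is centred between the fingers (fingers at 181 and 338, carton 205-316). I'll close on it.

```bash
python3 -m pendant '[0,0,-0.12,0,0,0,0,0,0,0,0,0,0,0,0,0,0,0,0,0,0,0,0,0]' 40; python3 -m pendant '[0,0,0.2,0,0,0,0.5,0,0,0,0.9,0,0,0,0.9,0,0,0,0,0,0,0,0,0]'; python3 snap.py wrist w4
```

```text
clock: 7.15
position: [0.5385, -0.3463, 0.0261]
eef_rot: [0.0, 0.2, 0.98, 0.0]
force: [-0.5, -0.4, 0.0]
gripper_width: 0.0504
clock: 7.9
position: [0.5383, -0.3462, 0.1005]
eef_rot: [-0.0, 0.2, 0.98, 0.0]
force: [-0.2, 1.0, -1.6]
gripper_width: 0.0499
7.95 [ 0.5379 -0.346   0.0996] [-9.000e-04  2.000e-01  9.798e-01  4.000e-04] [ 0.   0.5 -1.1] 0.05002177343906985
```

View pics/w4.png

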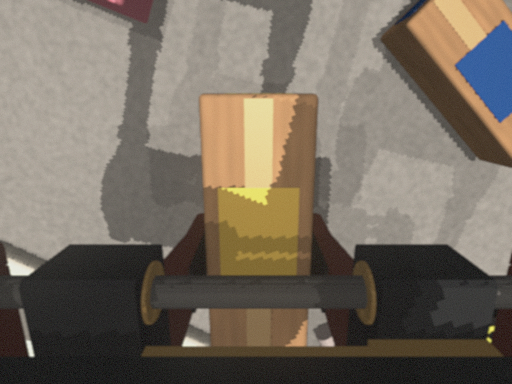

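Yellow is held at 50 mm opening and level. I'll work out the carton's position in the tool frame, which also shows the camera's bias.

```bash
python3 - <<'E'
import cv2
im=cv2.imread("pics/w4.png")
cv2.imwrite("pics/w4a.png",cv2.resize(im[80:270,190:330],None,fx=3,fy=3,interpolation=cv2.INTER_CUBIC))
from h import *
import pickle
c,s=pickle.load(open("pics/w4.pkl","rb"))
q=s["eef_rot"]; th=2*np.arctan2(q[2],q[1])-np.pi/2
print('jaw deg',np.degrees(th))
z=s["position"][2]-.0261+.045
P=unp(c,[(200.5,94),(317.5,94)],z)
J=np.array([np.cos(th),np.sin(th)]);L=np.array([np.sin(th),-np.cos(th)])  # L: carton +x dir
for p in P: 
    d=p[:2]-s["position"][:2]; print('along',d@L*1000,'across',d@J*1000)
print(np.linalg.norm(P[1]-P[0]))
E
```

```text
jaw deg 66.92146808741036
along -72.26835021060424 across -24.76242317305666
along -72.27457018830187 across 23.152395153937317
0.047914818730711704
```

View pics/w4a.png

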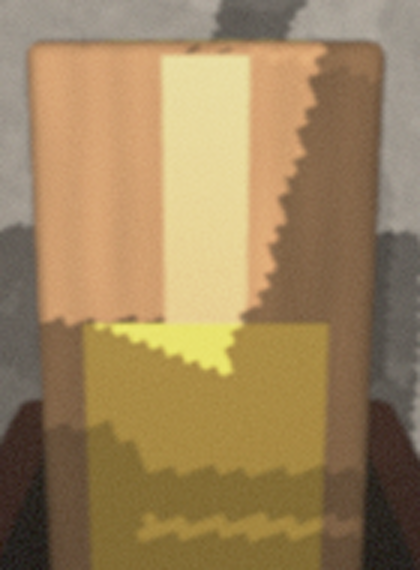

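The camera sees the held carton 0.8 mm off laterally, and the carton centre is about 8.5 mm behind the TCP, as planned. I'll carry it to above the yellow slot, with a TCP target of about (0.573, 0.244).

```bash
python3 -m pendant '[0,0.3,0.7,-0.1,0,0.7,1,-0.1,0,1,1,-0.15,0,1,0,0,0,1,0,0,0,1,0,0,0,1,0,0,0,1,0,0]'; python3 -m pendant '[0.1,1,0,0,0.1,1,0,0,0.1,1,0,0,0.1,1,0,0,0.1,1,0,0,0.1,1,0,0,0.1,1,0,0,0.1,1,0,0]'; python3 -m pendant '[0.1,1,0,0,0.1,1,0,0,0.1,1,0,0,0.06,1,0,0,0,0.5,0,0,0,0.16,0,0,0,0,0,0,0,0,0,0]'; python3 snap.py wrist w5
```

```text
clock: 8.95
position: [0.5383, -0.1348, 0.1831]
eef_rot: [0.0, 0.215, 0.977, 0.0]
force: [0.7, -0.1, -0.9]
gripper_width: 0.05
clock: 9.95
position: [0.5621, 0.1051, 0.183]
eef_rot: [0.0, 0.215, 0.977, 0.0]
force: [0.1, -0.3, 0.2]
gripper_width: 0.0497
clock: 10.95
position: [0.5733, 0.2425, 0.1822]
eef_rot: [0.0, 0.216, 0.977, -0.0]
force: [0.3, 0.7, -0.5]
gripper_width: 0.05
11.0 [0.5734 0.2425 0.1822] [ 1.000e-04  2.155e-01  9.765e-01 -1.000e-04] [-0.  -0.3 -1.3] 0.05017656283566729
```

View pics/w5.png

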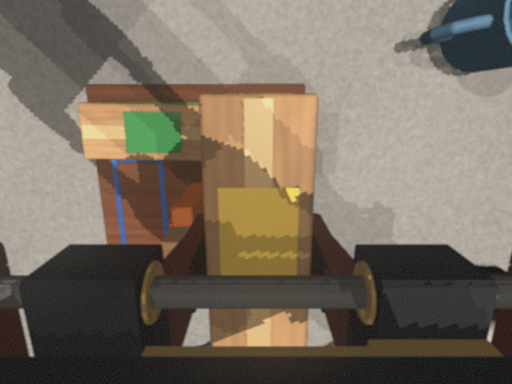

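Held carton above the yellow slot. The board's far edge is at row 85 with its corner at (305,84), and the post is at about (184,205). I'll lower partway and measure it against the board.

```bash
python3 -m pendant '[0,0.05,-0.7,0,0,0,-0.9,0,0,0,-0.6,0,0,0,-0.2,0,0,0,0,0,0,0,0,0]'; python3 snap.py wrist w6; python3 -c "
import cv2
im=cv2.imread('pics/w6.png')
cv2.imwrite('pics/w6a.png',cv2.resize(im[40:250,60:340],None,fx=2.8,fy=2.8,interpolation=cv2.INTER_CUBIC))"
```

```text
clock: 11.75
position: [0.5738, 0.2451, 0.1113]
eef_rot: [0.001, 0.215, 0.977, 0.001]
force: [0.2, 0.0, -0.5]
gripper_width: 0.0499
11.8 [0.5738 0.2452 0.1114] [9.000e-04 2.150e-01 9.766e-01 6.000e-04] [-0.1 -0.3  0.2] 0.049867415588352525
```

View pics/w6a.png

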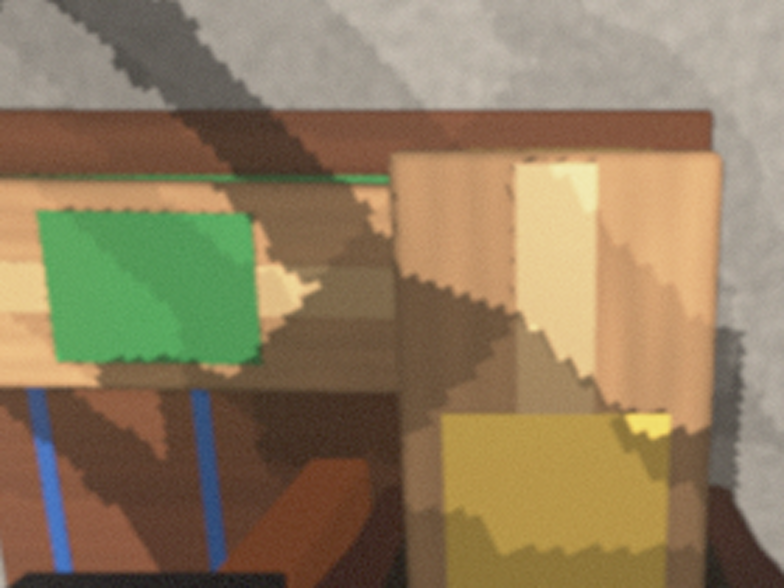

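```bash
cat > rel.py <<'E'
from h import *
import pickle
def rel(tag,x0,y0,sc,pts):
    c,s=pickle.load(open(f"pics/{tag}.pkl","rb"))
    q=s["eef_rot"]; th=2*np.arctan2(q[2],q[1])-np.pi/2
    if np.sin(th)<0: th+=np.pi
    J=np.array([np.cos(th),np.sin(th)]);L=np.array([np.sin(th),-np.cos(th)])
    print('jaw',np.degrees(th),'tcp',s["position"])
    for n,uv,z in pts:
        P=unp(c,crop2px([uv],x0,y0,sc),z)[0]; d=P[:2]-s["position"][:2]
        print(n,'along %.1f across %.1f'%(d@L*1000,d@J*1000),'world',P[:2].round(4))
E
python3 - <<'E'
from rel import *
zt=.1114-.0261+.045
rel("w6",60,40,2.8,[("corner",(712,111),.01),("edgeL",(0,110),.01),("edge5",(400,110.5),.01),("blueL hi",(28,392),.01),("blueL lo",(57,565),.01),("blueR hi",(208,392),.01),("blueR lo",(226,565),.01),
("cartTL",(390,153),zt),("cartTR",(721,153),zt),("green up",(100,183),.055),("green low",(100,388),.055),("greenlabL",(40,213),.055),("greenlabR",(250,212),.055)])
E
```

```text
jaw 65.17366986453132 tcp [0.5738089  0.24517894 0.11139557]
corner along -86.5 across 42.0 world [0.513  0.3197]
edgeL along -86.7 across -153.6 world [0.4306 0.1422]
edge5 along -86.6 across -43.8 world [0.4768 0.2418]
blueL hi along -6.9 across -158.5 world [0.501  0.1042]
blueL lo along 49.3 across -158.2 world [0.5521 0.0809]
blueR hi along -6.9 across -104.8 world [0.5236 0.153 ]
blueR lo along 49.3 across -104.9 world [0.5745 0.1292]
cartTL along -72.5 across -25.2 world [0.4975 0.2528]
cartTR along -72.5 across 22.9 world [0.5176 0.2964]
green up along -67.7 across -106.0 world [0.4679 0.1774]
green low along -19.1 across -112.6 world [0.5092 0.151 ]
greenlabL along -60.9 across -120.8 world [0.4678 0.1611]
greenlabR along -61.1 across -72.0 world [0.4881 0.2055]
```

Relative to the board, the carton's end is at x ≈ -96 (wanted -96) and it is laterally about 0.5-1 mm out. I'll nudge it, lower between the neighbours, and check against the yellow outline's end.

```bash
python3 -m pendant '[-0.01,-0.02,-0.5,0,0,0,-0.5,0,0,0,-0.5,0,0,0,-0.1,0,0,0,0,0,0,0,0,0]'; python3 snap.py wrist w7; python3 snap.py side s7; python3 -c "
import cv2
im=cv2.imread('pics/w7.png')
cv2.imwrite('pics/w7a.png',cv2.resize(im[50:250,60:340],None,fx=2.8,fy=2.8,interpolation=cv2.INTER_CUBIC))
im=cv2.imread('pics/s7.png')
cv2.imwrite('pics/s7a.png',cv2.resize(im[90:200,190:310],None,fx=5,fy=5,interpolation=cv2.INTER_CUBIC))"
```

```text
clock: 12.55
position: [0.5734, 0.2445, 0.0628]
eef_rot: [0.001, 0.215, 0.977, 0.0]
force: [0.4, -0.5, -0.1]
gripper_width: 0.0501
12.6 [0.5734 0.2445 0.0629] [6.000e-04 2.150e-01 9.766e-01 4.000e-04] [ 0.4 -0.9 -0.3] 0.049887922773530595
12.65 [0.5734 0.2445 0.0629] [6.000e-04 2.150e-01 9.766e-01 4.000e-04] [-0.4  0.3 -1.4] 0.05018029004909906
```

View pics/w7a.png

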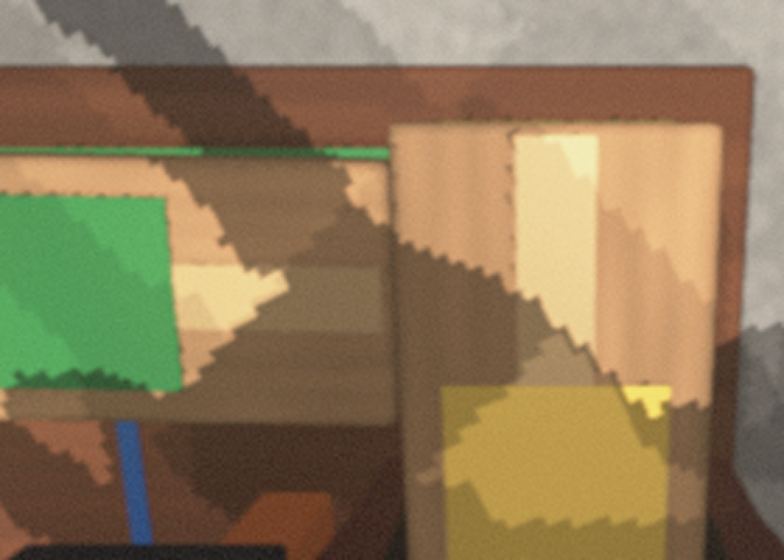

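View pics/s7a.png

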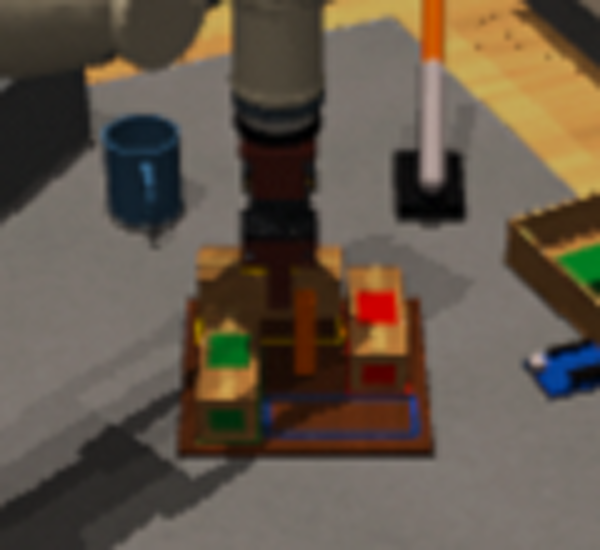

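```bash
python3 - <<'E'
from rel import *
zt=.0629-.0261+.045
rel("w7",60,50,2.8,[("corner",(753,66),.01),("edgeL",(0,66),.01),("R lo",(735,470),.01),("blueR hi",(138,422),.01),("blueR lo",(152,545),.01),
("cartTL",(390,124),zt),("cartTR",(721,124),zt),("green up",(100,156),.055),("green low",(100,420),.055),("greenlabR",(166,198),.055),("greenlabR",(182,390),.055)])
E
```

```text
jaw 65.17199070347664 tcp [0.57337778 0.24449922 0.06290616]
corner along -86.8 across 42.6 world [0.5125 0.3196]
edgeL along -86.8 across -123.7 world [0.4427 0.1686]
R lo along 8.3 across 43.7 world [0.5992 0.2807]
blueR hi along -4.3 across -103.5 world [0.526  0.1523]
blueR lo along 28.6 across -104.1 world [0.5556 0.138 ]
cartTL along -72.6 across -25.1 world [0.4969 0.2522]
cartTR along -72.7 across 22.9 world [0.5171 0.2958]
green up along -67.9 across -81.4 world [0.4776 0.1991]
green low along -19.1 across -88.0 world [0.519  0.1726]
greenlabR along -60.7 across -70.6 world [0.4887 0.2059]
greenlabR along -25.1 across -71.7 world [0.5205 0.1899]
```

The lateral readings bracket board y = 65 (65.8 from the edge, 64.2 from the blue outline), and along-board the end gap is 14.1 mm against 14.0 wanted. I'll lower gently to contact.

```bash
python3 -m pendant '[0,0,-0.3,0,0,0,-0.3,0,0,0,-0.15,0,0,0,-0.05,0,0,0,0,0,0,0,0,0]'; python3 -m pendant '[0,0,-0.05,0,0,0,0,0]';  python3 -m pendant '[0,0,-0.04,0,0,0,0,0]'
```

```text
clock: 13.4
position: [0.5732, 0.2444, 0.0384]
eef_rot: [0.0, 0.215, 0.977, 0.0]
force: [-0.1, 0.3, -1.3]
gripper_width: 0.05
clock: 13.65
position: [0.5729, 0.2443, 0.0365]
eef_rot: [-0.0, 0.215, 0.977, -0.0]
force: [-0.1, -1.4, -0.1]
gripper_width: 0.0496
clock: 13.9
position: [0.5731, 0.2444, 0.036]
eef_rot: [0.0, 0.215, 0.977, 0.0]
force: [-1.4, -0.4, 4.2]
gripper_width: 0.05
```

Contact shows as 4 N at z = 0.036, as predicted. I'll release 8 mm per side.

```bash
python3 -m pendant '[0,0,0,0,0,0,0,0,0,0,0,0,0,0,0,0]' 66; python3 -m pendant '[0,0,0.3,0,0,0,0.7,0,0,0,1,0,0,0,1,0,0.4,-0.3,0.5,0,0.8,-0.8,0.3,0,0.5,-0.8,0,0,0,0,0,0]'; python3 -m pendant '[0,0,0,0]' 87; python3 snap.py wrist w8; python3 snap.py top t8;python3 -c "
import cv2
im=cv2.imread('pics/t8.png')
cv2.imwrite('pics/t8a.png',cv2.resize(im[115:215,130:240],None,fx=5,fy=5,interpolation=cv2.INTER_CUBIC))"
```

```text
clock: 14.4
position: [0.5729, 0.2443, 0.0352]
eef_rot: [-0.0, 0.215, 0.977, -0.0]
force: [-0.0, 0.6, 0.1]
gripper_width: 0.0657
clock: 15.4
position: [0.6251, 0.1858, 0.1512]
eef_rot: [0.001, 0.216, 0.976, 0.0]
force: [-0.8, 0.1, 0.1]
gripper_width: 0.0658
clock: 15.52
position: [0.6238, 0.1878, 0.1504]
eef_rot: [0.0, 0.215, 0.977, 0.0]
force: [0.5, 1.1, 0.5]
gripper_width: 0.0723
15.575 [0.6236 0.1881 0.1501] [2.000e-04 2.146e-01 9.767e-01 3.000e-04] [ 0.6  0.7 -0.7] 0.07685390107370847
15.625 [0.6235 0.1883 0.1499] [1.000e-04 2.145e-01 9.767e-01 2.000e-04] [ 0.2 -0.3 -0.4] 0.08048045812698158
```

View pics/w8.png

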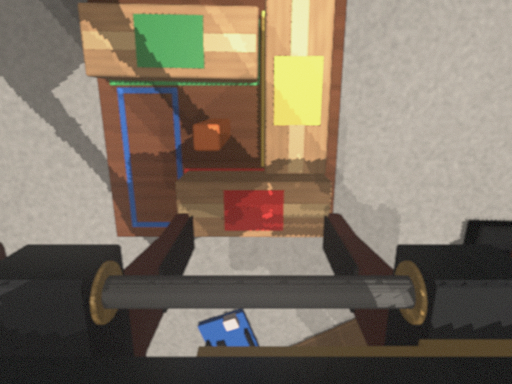

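View pics/t8a.png

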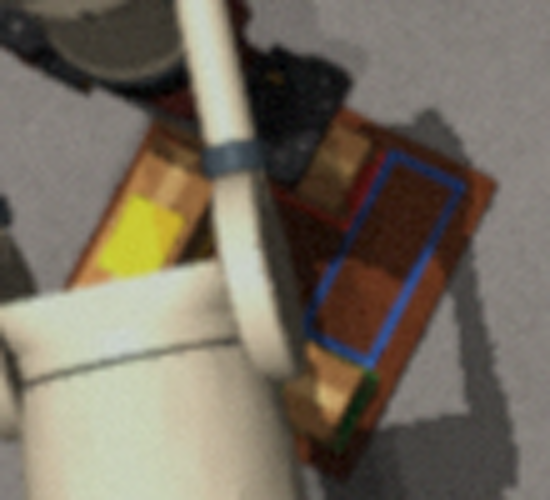

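Yellow sits in its outline, with the inner line showing evenly along its length. I'll rise to the earlier viewpoint and verify.

```bash
python3 -m pendant '[0,-0.3,1,0,-0.3,-0.5,1,0,-0.4,-0.5,1,0,-0.1,-0.2,1,0,0,0,0,0,0,0,0,0]' 87.5; python3 snap.py wrist w9; python3 -c "
import cv2
im=cv2.imread('pics/w9.png')
cv2.imwrite('pics/w9a.png',cv2.resize(im[25:210,178:368],None,fx=3.2,fy=3.2,interpolation=cv2.INTER_CUBIC))"
```

```text
clock: 16.38
position: [0.5997, 0.1431, 0.2679]
eef_rot: [-0.001, 0.215, 0.977, -0.0]
force: [-0.2, 0.9, -0.3]
gripper_width: 0.0875
16.425 [0.5995 0.143  0.2672] [-1.300e-03  2.146e-01  9.767e-01 -5.000e-04] [-0.5 -0.6  0.4] 0.08701784087562357
```

View pics/w9a.png

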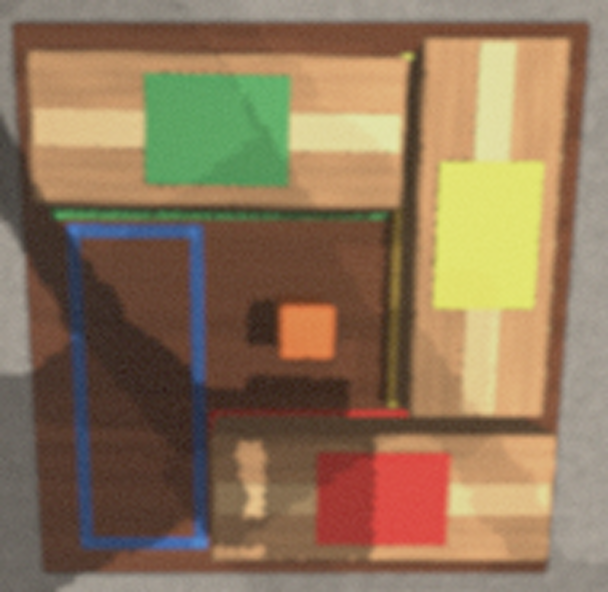

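```bash
python3 - <<'E'
from h import *
import pickle
c,s=pickle.load(open("pics/w9.pkl","rb"))
A=lambda l:crop2px(l,178,25,3.2)
m=rect(0,0,.22,.22,.01)+rect(.031,-.065,.133,.053,.01)
uv=A([(548,572),(43,570),(14,23),(588,24),(209,549),(82,549),(69,225),(204,225)])
p,r=fit(c,m,uv,[.56,.17,-.43]); print(p,np.degrees(p[2]),r.tolist())
for nm,l,sz in(("red",[(548,562),(211,560),(212,430),(556,434)],(.05,.13)),("green",[(400,208),(35,200),(27,50),(408,57)],(.05,.13)),("yellow",[(544,416),(410,415),(424,38),(571,39)],(.13,.05))):
    q,r=fit(c,rect(0,0,*sz,.055),A(l),p); 
    d=np.array([[np.cos(p[2]),np.sin(p[2])],[-np.sin(p[2]),np.cos(p[2])]])@(q[:2]-p[:2]);print(nm,q,'board frame',d*1000,np.degrees(q[2]-p[2]),r.tolist())
P=unp(c,A([(307,332)]),.093);print('post',P)
E
```

```text
[ 0.56717057  0.17524985 -0.43480293] -24.91237299027442 [[0.5, 1.5], [-0.3, 1.7], [-1.0, -1.0], [2.3, -0.8], [-0.7, -0.2], [0.5, -0.3], [0.1, 0.3], [-0.3, 0.4]]
red [ 0.63778505  0.17586336 -0.44101851] board frame [63.78558676 30.30147772] -0.3561262070198866 [[0.1, 0.1], [-0.3, -0.2], [-0.8, 0.2], [1.2, -0.1]]
green [ 0.49425529  0.17520529 -0.4501112 ] board frame [-66.11196821 -30.75465062] -0.8770992610474488 [[0.7, 0.6], [-1.1, 1.0], [-0.5, -0.7], [0.8, -0.5]]
yellow [ 0.56585413  0.24643069 -0.42921428] board frame [-31.17757783  64.00314317] 0.32020621062554455 [[0.1, 0.9], [-0.2, 1.4], [-0.2, -0.6], [0.3, -1.1]]
post [[0.56613218 0.17485906 0.093     ]]
```

Yellow measures about (-31, 64) mm in board coordinates against (-31, 65) nominal. Red and green show the same 1 mm camera bias, so it is inside the outline, and the board did not move. Now blue.

```bash
python3 -m pendant '[0,-0.8,0,0.9,0,-1,0,1,-0.1,-1,0,1,-0.2,-1,-0.2,1,-0.2,-1,-0.4,1,-0.2,-1,-0.4,1,-0.2,-1,-0.4,1,-0.2,-1,-0.4,1]'; python3 -m pendant '[-0.2,-1,-0.2,1,-0.1,-0.8,0,0.5,0,-0.3,0,0,0,0,0,0,0,0,0,0]'; python3 snap.py wrist w10;python3 -c "
import cv2
im=cv2.imread('pics/w10.png')
cv2.imwrite('pics/w10a.png',cv2.resize(im[50:215,170:340],None,fx=3.5,fy=3.5,interpolation=cv2.INTER_CUBIC))"
```

```text
clock: 17.42
position: [0.5662, -0.0921, 0.2126]
eef_rot: [-0.002, -0.129, 0.992, 0.001]
force: [-0.3, -0.2, -0.5]
gripper_width: 0.0877
clock: 18.05
position: [0.5581, -0.1537, 0.209]
eef_rot: [-0.0, -0.193, 0.981, 0.0]
force: [0.0, 0.3, -0.3]
gripper_width: 0.0875
18.1 [ 0.5582 -0.1537  0.2092] [-0.000e+00 -1.927e-01  9.813e-01  2.000e-04] [-0.5 -0.4 -0.2] 0.08746587040945991
```

View pics/w10.png

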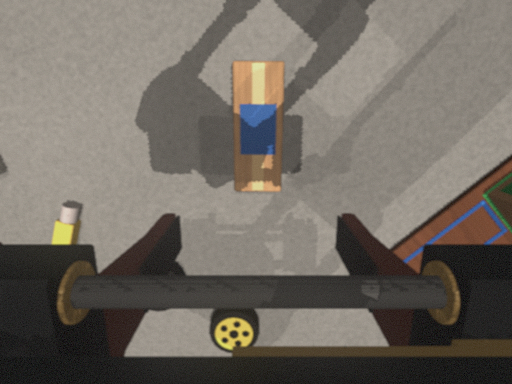

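View pics/w10a.png

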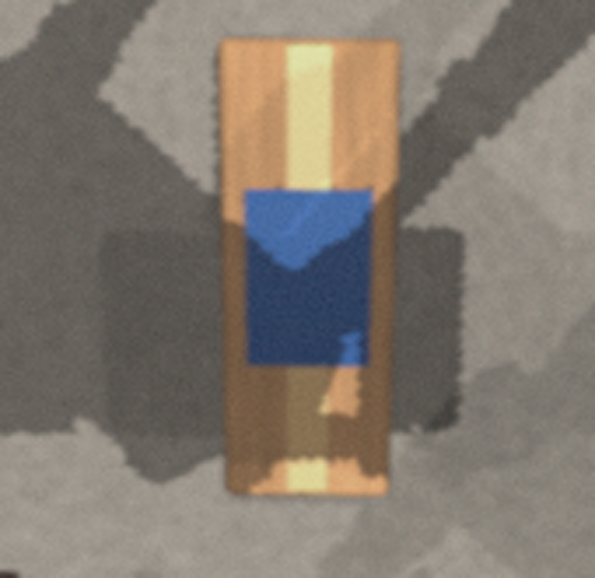

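```bash
python3 - <<'E'
from h import *
import pickle
c,s=pickle.load(open("pics/w10.pkl","rb"))
p,r=fit(c,rect(0,0,.13,.05,.045),crop2px([(388,495),(227,494),(221,40),(399,41)],170,50,3.5),[.515,-.17,.39]); print(p,np.degrees(p[2]),r.tolist())
J=np.array([-np.sin(p[2]),np.cos(p[2])]);p[:2]+=.001*J
g=p[:2]-.009*np.array([np.cos(p[2]),np.sin(p[2])]); print('grasp',g,'units',(g-s["position"][:2])/.03,(.0265-s["position"][2])/.03)
E
```

```text
[ 0.51796444 -0.17209312  0.38174956] 21.872638388582182 [[0.7, 1.2], [-0.7, 1.2], [-0.9, -0.8], [0.9, -0.7]]
grasp [ 0.50923977 -0.17451801] units [-1.63083291 -0.69471779] -6.090525985810293
```

```bash
python3 -m pendant '[-0.85,-0.35,-1,-0.06,-0.8,-0.35,-1,0,0,0,-1,0,0,0,-1,0,0,0,-1,0,0,0,-0.7,0,0,0,-0.3,0,0,0,-0.05,0]';python3 -m pendant '[0,0,0,0,0,0,0,0]'; python3 snap.py wrist w11
```

```text
clock: 19.1
position: [0.5085, -0.1752, 0.0278]
eef_rot: [-0.0, -0.19, 0.982, 0.0]
force: [0.1, -0.5, 0.2]
gripper_width: 0.0874
clock: 19.35
position: [0.5091, -0.1759, 0.029]
eef_rot: [0.001, -0.19, 0.982, -0.001]
force: [0.1, 0.2, -0.6]
gripper_width: 0.0874
19.4 [ 0.509  -0.1759  0.0288] [ 7.000e-04 -1.897e-01  9.818e-01 -5.000e-04] [0.4 0.  0.5] 0.08763041799261873
```

View pics/w11.png

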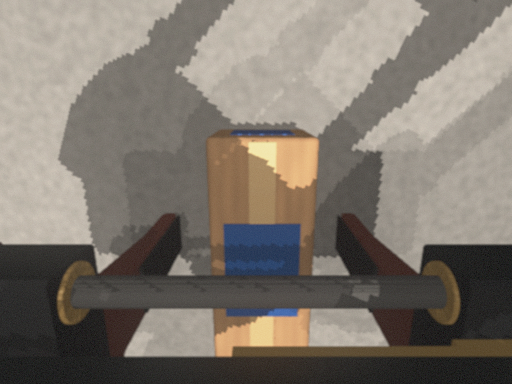

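Blue is centred between the fingers (carton 207-318, fingers 181-338). I'll close and lift.

```bash
python3 -m pendant '[0,0,-0.07,0,0,0,0,0,0,0,0,0,0,0,0,0,0,0,0,0,0,0,0,0]' 40; python3 -m pendant '[0,0,0.2,0,0,0,0.5,0,0,0,0.9,0,0,0,0.9,0,0,0,0,0,0,0,0,0]'; python3 snap.py wrist w12; python3 -c "
import cv2
im=cv2.imread('pics/w12.png')
cv2.imwrite('pics/w12a.png',cv2.resize(im[110:290,180:340],None,fx=3.3,fy=3.3,interpolation=cv2.INTER_CUBIC))"
```

```text
clock: 20.15
position: [0.5084, -0.1756, 0.0257]
eef_rot: [-0.0, -0.19, 0.982, 0.0]
force: [-0.2, -0.0, 0.5]
gripper_width: 0.0497
clock: 20.9
position: [0.5082, -0.1756, 0.1002]
eef_rot: [-0.0, -0.19, 0.982, 0.0]
force: [0.3, -0.2, -1.4]
gripper_width: 0.0496
20.95 [ 0.5079 -0.1755  0.0995] [-7.000e-04 -1.897e-01  9.818e-01  5.000e-04] [ 0.4  0.9 -1.2] 0.04999359941338112
```

View pics/w12a.png

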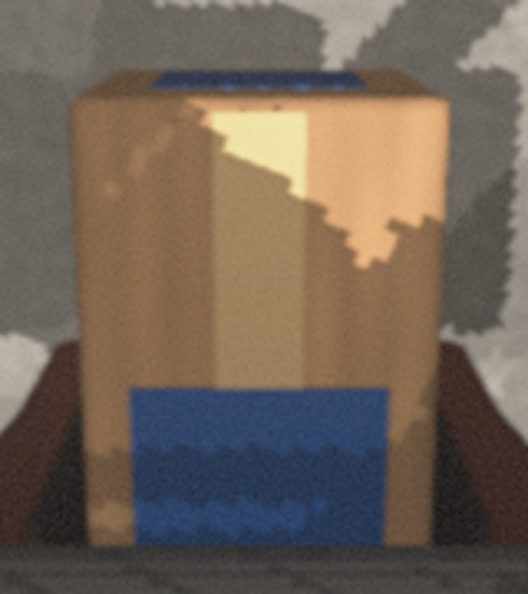

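```bash
python3 - <<'E'
from rel import *
zt=.0995-.0257+.045
rel("w12",180,110,3.3,[("TL",(72,98),zt),("TR",(449,98),zt)])
B=np.array([.567,.1758]);a=np.radians(-24.88);ex=np.array([np.cos(a),np.sin(a)]);ey=np.array([-np.sin(a),np.cos(a)])
print(B+.031*ex-.065*ey, B+(.031-.009)*ex-.065*ey)
E
```

```text
jaw 111.86949200933176 tcp [ 0.50789818 -0.1754594   0.0995006 ]
TL along -55.0 across -25.7 world [ 0.4664 -0.2198]
TR along -55.0 across 22.7 world [ 0.4484 -0.1749]
[0.56777617 0.1037903 ] [0.55961145 0.10757677]
```

```bash
python3 -m pendant '[0,0,0.7,-0.5,0,0.5,1,-0.9,0.1,1,1,-1,0.2,1,0,-1,0.2,1,0,-1,0.2,1,0,-1,0.2,1,0,-1,0.2,1,0,-1]'; python3 -m pendant '[0.2,1,0,-1,0.2,1,0,-0.7,0.2,0.6,0,-0.25,0,0.35,0,0,0,0,0,0,0,0,0,0]';python3 -m pendant '[0,0,-0.7,0,0,0,-0.9,0,0,0,-0.6,0,0,0,-0.2,0,0,0,0,0,0,0,0,0]'; python3 snap.py wrist w13;  python3 -c "
import cv2
im=cv2.imread('pics/w13.png')
cv2.imwrite('pics/w13a.png',cv2.resize(im[0:250,180:480],None,fx=2.4,fy=2.4,interpolation=cv2.INTER_CUBIC))"
```

```text
clock: 21.95
position: [0.541, 0.0203, 0.1799]
eef_rot: [-0.001, 0.133, 0.991, -0.0]
force: [0.2, 0.7, -0.4]
gripper_width: 0.05
clock: 22.7
position: [0.5593, 0.1072, 0.1814]
eef_rot: [-0.0, 0.216, 0.976, -0.0]
force: [0.2, 0.9, -0.6]
gripper_width: 0.0497
clock: 23.45
position: [0.56, 0.1079, 0.1109]
eef_rot: [0.001, 0.215, 0.977, 0.0]
force: [-0.8, -0.3, -1.2]
gripper_width: 0.0499
23.5 [0.56   0.1079 0.111 ] [1.000e-03 2.154e-01 9.765e-01 3.000e-04] [ 0.6  0.6 -0.8] 0.04944347991335302
```

View pics/w13.png

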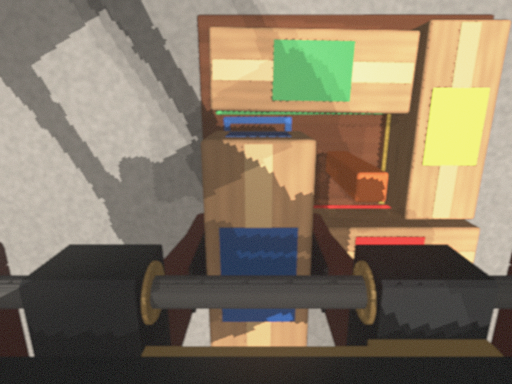

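View pics/w13a.png

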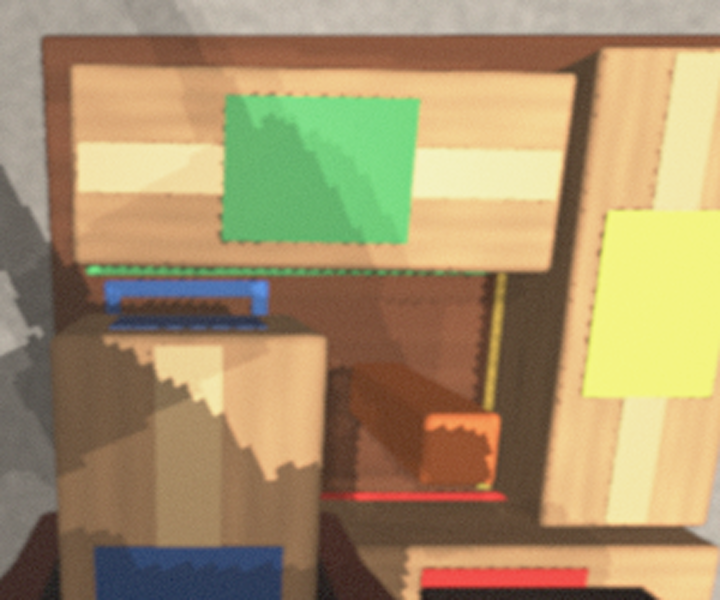

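The blue outline's inner end is visible at crop (104-268, 282), a direct reference for the held carton.

```bash
python3 - <<'E'
from rel import *
zt=.111-.0257+.045
rel("w13",180,0,2.4,[("outlL",(104,281),.01),("outlR",(268,281),.01),("corner",(42,37),.01),("edge lo",(57,330),.01),("cTL",(53,336),zt),("cTR",(327,336),zt),("post",(462,450),.093),("TL green top",(70,66),.055),("green BL",(77,265),.055),("green TR",(575,74),.055),("green BR",(552,271),.055)])
E
```

```text
jaw 65.12315808873103 tcp [0.5600454  0.10792298 0.11097835]
outlL along -58.3 across -28.8 world [0.495  0.1063]
outlR along -58.3 across 25.4 world [0.5178 0.1555]
corner along -130.9 across -45.5 world [0.4221 0.1217]
edge lo along -42.2 across -45.0 world [0.5028 0.0848]
cTL along -54.2 across -24.8 world [0.5005 0.1082]
cTR along -54.2 across 23.2 world [0.5207 0.1518]
post along -23.2 across 63.2 world [0.5656 0.175 ]
TL green top along -113.3 across -30.9 world [0.4443 0.1276]
green BL along -64.5 across -31.0 world [0.4885 0.1069]
green TR along -111.5 across 96.9 world [0.4997 0.2427]
green BR along -62.9 across 97.3 world [0.5439 0.2226]
```

```bash
python3 -m pendant '[-0.047,0,-0.5,0,0,0,-0.5,0,0,0,-0.5,0,0,0,-0.2,0,0,0,0,0,0,0,0,0]'; python3 snap.py wrist w14; python3 snap.py side s14; python3 -c "
import cv2
im=cv2.imread('pics/w14.png')
cv2.imwrite('pics/w14a.png',cv2.resize(im[60:250,180:420],None,fx=3,fy=3,interpolation=cv2.INTER_CUBIC))"
```

```text
clock: 24.25
position: [0.5584, 0.1079, 0.0593]
eef_rot: [0.0, 0.215, 0.977, 0.0]
force: [0.2, 0.5, -1.3]
gripper_width: 0.05
24.3 [0.5585 0.1079 0.0595] [6.000e-04 2.154e-01 9.765e-01 2.000e-04] [ 0.2  0.2 -0.7] 0.04956169577395622
24.35 [0.5585 0.1079 0.0595] [6.000e-04 2.154e-01 9.765e-01 2.000e-04] [-0.   0.5 -0.6] 0.050072406792583936
```

View pics/w14a.png

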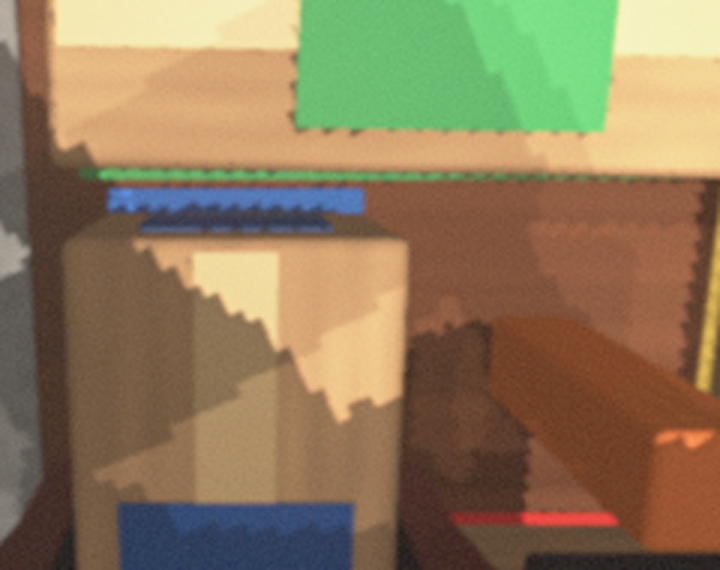

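```bash
python3 - <<'E'
from rel import *
zt=.0595-.0257+.045
rel("w14",180,60,3,[("outlL",(107,187),.01),("outlR",(365,188),.01),("cTL",(64,241),zt),("cTR",(408,241),zt),("cBotL",(110,222),zt-.045),("cBotR",(360,222),zt-.045),("board edge",(40,400),.01),("greenBL",(48,165),.055)])
E
```

```text
jaw 65.1237014132542 tcp [0.55849719 0.10788906 0.05949876]
outlL along -57.5 across -28.1 world [0.4945 0.1065]
outlR along -57.3 across 26.3 world [0.5176 0.1558]
cTL along -54.1 across -25.1 world [0.4988 0.1079]
cTR along -54.1 across 23.1 world [0.5191 0.1516]
cBotL along -52.4 across -24.6 world [0.5006 0.1076]
cBotR along -52.4 across 22.3 world [0.5203 0.1502]
board edge along -10.7 across -44.8 world [0.53   0.0717]
greenBL along -63.6 across -31.5 world [0.4875 0.1061]
```

Laterally centred to 0.1 mm. Along the length it should go about 1 mm towards -x. I'll adjust and lower to contact.

```bash
python3 -m pendant '[-0.03,0.014,-0.2,0,0,0,-0.3,0,0,0,-0.15,0,0,0,-0.05,0,0,0,0,0,0,0,0,0]'; python3 -m pendant '[0,0,-0.05,0,0,0,0,0]'
```

```text
clock: 25.1
position: [0.5573, 0.1083, 0.038]
eef_rot: [0.0, 0.215, 0.977, 0.0]
force: [-0.4, -0.5, -0.9]
gripper_width: 0.0502
clock: 25.35
position: [0.5571, 0.1083, 0.0362]
eef_rot: [-0.0, 0.215, 0.977, -0.0]
force: [0.0, -1.0, -1.2]
gripper_width: 0.0498
```

```bash
python3 -m pendant '[0,0,-0.04,0,0,0,0,0]'; python3 snap.py wrist w15;  python3 -c "
import cv2
im=cv2.imread('pics/w15.png')
cv2.imwrite('pics/w15a.png',cv2.resize(im[60:250,180:420],None,fx=3,fy=3,interpolation=cv2.INTER_CUBIC))"
```

```text
clock: 25.6
position: [0.5573, 0.1083, 0.0357]
eef_rot: [0.0, 0.215, 0.977, 0.0]
force: [-1.1, -0.2, 3.3]
gripper_width: 0.0502
25.65 [0.5573 0.1083 0.0357] [3.000e-04 2.154e-01 9.765e-01 1.000e-04] [-1.7 -0.1  4.5] 0.04976302698319753
```

View pics/w15a.png

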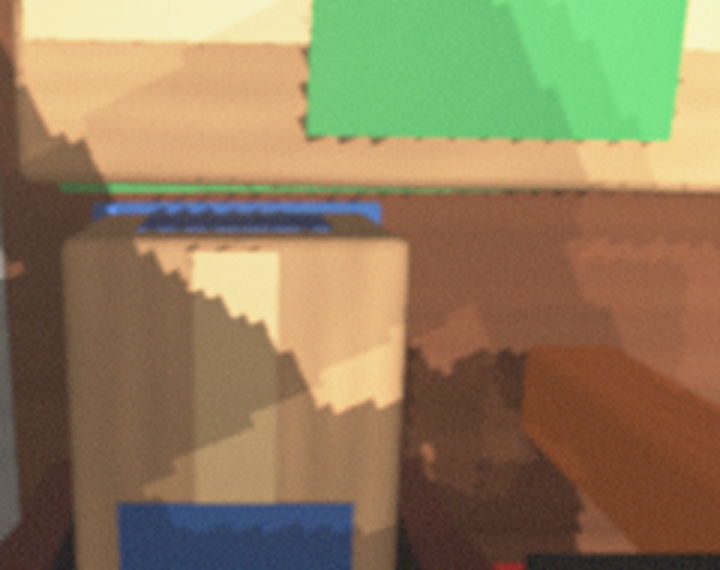

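Contact at 4 N, with the carton centred on the outline (outline 93-383, carton end ~103-372). Releasing.

```bash
python3 -m pendant '[0,0,0,0,0,0,0,0,0,0,0,0,0,0,0,0]' 66; python3 -m pendant '[0,0,0.3,0,0,0,0.7,0,0,0,1,0,0,0,1,0,0.5,0.4,1,0,0.5,0.4,1,0,0.5,0.4,1,0,0,0,1,0]'; python3 -m pendant '[0,0,0.7,0,0,0,0,0,0,0,0,0]' 60; python3 snap.py wrist w16; python3 snap.py side s16;python3 -c "
import cv2
im=cv2.imread('pics/w16.png')
cv2.imwrite('pics/w16a.png',cv2.resize(im[25:210,178:368],None,fx=3.2,fy=3.2,interpolation=cv2.INTER_CUBIC))
im=cv2.imread('pics/s16.png')
cv2.imwrite('pics/s16a.png',cv2.resize(im[130:200,210:290],None,fx=7,fy=7,interpolation=cv2.INTER_CUBIC))"
```

```text
clock: 26.15
position: [0.5571, 0.1083, 0.0349]
eef_rot: [-0.0, 0.215, 0.977, -0.0]
force: [0.1, -0.4, -0.5]
gripper_width: 0.0658
clock: 27.15
position: [0.6026, 0.145, 0.2462]
eef_rot: [0.0, 0.215, 0.977, 0.0]
force: [-0.0, -0.2, 0.6]
gripper_width: 0.0659
clock: 27.52
position: [0.6019, 0.1442, 0.2652]
eef_rot: [-0.0, 0.215, 0.977, -0.0]
force: [-0.7, -0.1, -1.0]
gripper_width: 0.0602
27.575 [0.6018 0.1442 0.2646] [-9.000e-04  2.154e-01  9.765e-01 -4.000e-04] [0.2 0.7 0.2] 0.0600790994271289
27.625 [0.6017 0.1442 0.2645] [-1.100e-03  2.154e-01  9.765e-01 -5.000e-04] [ 0.  -0.6  0.4] 0.0602918639165714
```

View pics/w16a.png

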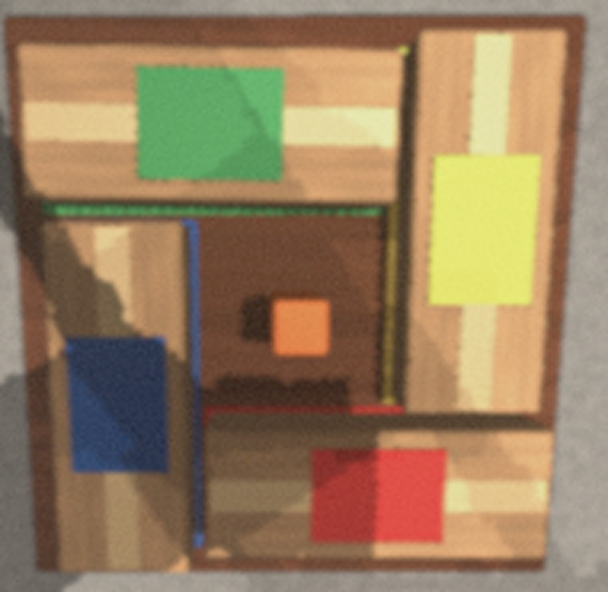

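View pics/s16a.png

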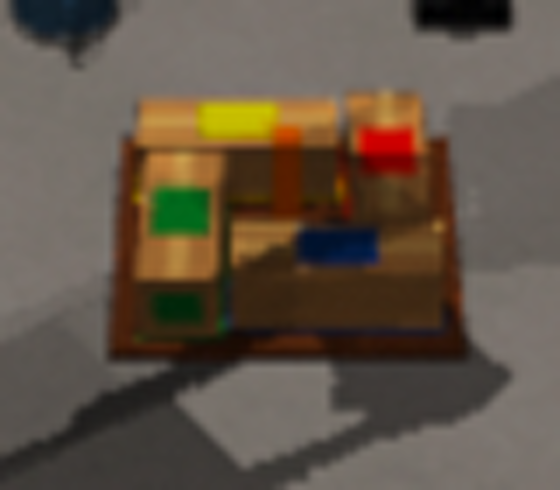

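```bash
python3 - <<'E'
from h import *
import pickle
c,s=pickle.load(open("pics/w16.pkl","rb"))
A=lambda l:crop2px(l,178,25,3.2)
p,r=fit(c,rect(0,0,.218,.218,.01),A([(545,570),(38,570),(6,17),(584,17)]),[.56,.17,-.43]); print(p,np.degrees(p[2]),r.tolist())
for nm,l,sz in(("red",[(545,558),(205,557),(206,428),(553,431)],(.05,.13)),("green",[(395,203),(27,198),(18,46),(403,52)],(.05,.13)),("yellow",[(540,412),(407,410),(419,30),(566,31)],(.13,.05)),("blue",[(190,571),(60,571),(43,222),(185,220)],(.13,.05))):
    q,r=fit(c,rect(0,0,*sz,.055),A(l),p); 
    d=np.array([[np.cos(p[2]),np.sin(p[2])],[-np.sin(p[2]),np.cos(p[2])]])@(q[:2]-p[:2]);print(nm,'board frame',d*1000,np.degrees(q[2]-p[2]),r.tolist())
P=unp(c,A([(302,327)]),.093)[0];print('post',P, (P[:2]-s['position'][:2])/.03)
E
```

```text
[ 0.56680784  0.17498209 -0.43299717] -24.80891059452269 [[-0.1, 0.4], [-0.1, 0.5], [-0.7, -0.2], [1.1, -0.4]]
red board frame [64.03636297 30.48813332] -0.4098396283133352 [[0.1, 0.5], [-0.2, 0.1], [-0.9, -0.1], [1.1, -0.4]]
green board frame [-65.23526013 -30.17777814] -0.8239938199765283 [[0.8, 0.9], [-1.1, 0.9], [-0.5, -0.6], [0.6, -0.8]]
yellow board frame [-30.94314018  64.42589084] 0.28146531610509723 [[0.4, 0.9], [-0.6, 1.8], [-0.4, -0.5], [0.6, -1.2]]
blue board frame [ 29.90399128 -64.72124519] -0.28445530042409156 [[0.2, 0.8], [-0.0, 0.7], [-0.3, -1.1], [0.2, -0.3]]
post [0.56620787 0.17523124 0.093     ] [-1.18665271  1.0350425 ]
```

All four cartons are within about 1 mm of nominal, counting the common bias. Now the post at about (0.5665, 0.1755): narrow the opening to 40 mm, centre above it and look.

```bash
python3 -m pendant '[-0.4,0.35,-0.3,0,-0.5,0.45,-0.9,0,-0.27,0.24,-1,0,0,0,-1,0,0,0,-0.8,0,0,0,-0.2,0,0,0,0,0,0,0,0,0]' 40; python3 snap.py wrist w17
```

```text
clock: 28.62
position: [0.5676, 0.1755, 0.1414]
eef_rot: [0.001, 0.215, 0.977, 0.0]
force: [-1.1, -0.2, -0.8]
gripper_width: 0.04
28.675 [0.5676 0.1756 0.1415] [1.000e-03 2.154e-01 9.765e-01 5.000e-04] [0.2 1.4 0.4] 0.04018554397915723
```

View pics/w17.png

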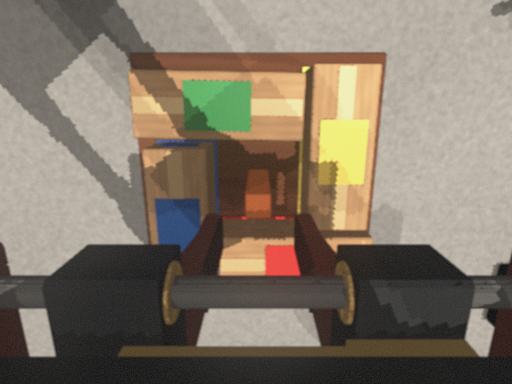

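The post (column 258) is centred between the fingers (222-295). Lowering onto it.

```bash
python3 -m pendant '[0,0,-0.6,0,0,0,-0.7,0,0,0,-0.7,0,0,0,-0.4,0,0,0,-0.1,0,0,0,0,0]'; python3 snap.py wrist w18; python3 snap.py side s18; python3 -c "
import cv2
im=cv2.imread('pics/s18.png')
cv2.imwrite('pics/s18a.png',cv2.resize(im[90:200,190:310],None,fx=5,fy=5,interpolation=cv2.INTER_CUBIC))"
```

```text
clock: 29.42
position: [0.5672, 0.1755, 0.0653]
eef_rot: [0.0, 0.215, 0.977, 0.0]
force: [-0.3, 0.2, 0.4]
gripper_width: 0.0398
29.475 [0.5675 0.1756 0.0658] [6.000e-04 2.154e-01 9.765e-01 3.000e-04] [ 1.  -0.1  0.3] 0.03981943554540005
29.525 [0.5676 0.1756 0.0661] [7.000e-04 2.154e-01 9.765e-01 4.000e-04] [0.7 0.1 0.3] 0.040148014270742854
```

View pics/w18.png

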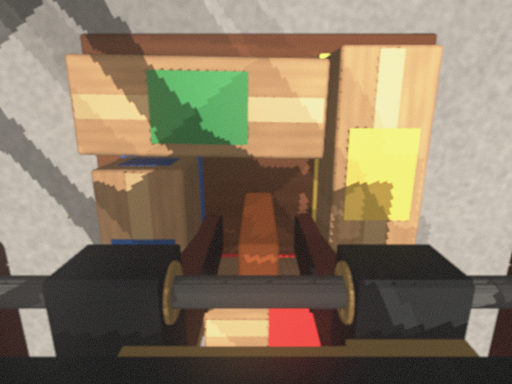

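View pics/s18a.png

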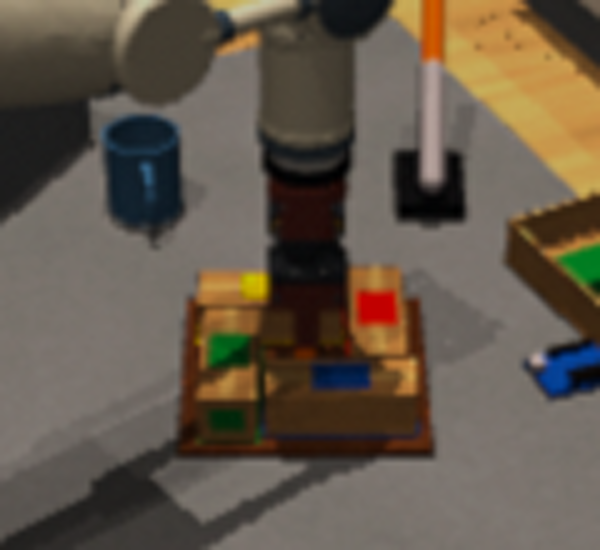

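The post stands between the fingers, and the side view agrees. Closing, then a small first lift.

```bash
python3 -m pendant '[0,0,0,0,0,0,0,0,0,0,0,0,0,0,0,0,0,0,0,0,0,0,0,0]' 5; python3 -m pendant '[0,0,0.1,0,0,0,0.2,0,0,0,0.3,0,0,0,0.2,0,0,0,0,0,0,0,0,0]'; python3 snap.py side s19;python3 -c "
import cv2
im=cv2.imread('pics/s19.png')
cv2.imwrite('pics/s19a.png',cv2.resize(im[90:200,190:310],None,fx=5,fy=5,interpolation=cv2.INTER_CUBIC))"
```

```text
clock: 30.28
position: [0.5672, 0.1755, 0.0653]
eef_rot: [0.0, 0.215, 0.977, 0.0]
force: [0.0, 0.7, 2.4]
gripper_width: 0.0179
clock: 31.02
position: [0.5669, 0.1754, 0.0889]
eef_rot: [-0.0, 0.215, 0.977, -0.0]
force: [-0.0, -0.4, -5.8]
gripper_width: 0.018
31.075 [0.5669 0.1754 0.0887] [-3.000e-04  2.154e-01  9.765e-01 -1.000e-04] [-0.2  0.  -7.1] 0.017539206560680167
```

View pics/s19a.png

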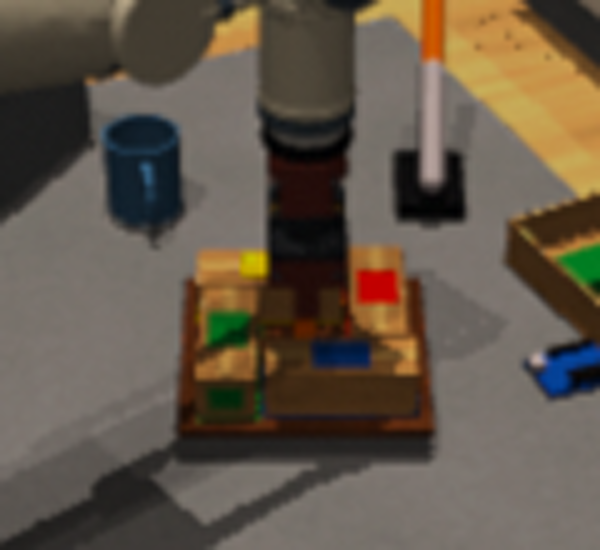

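The board is up 24 mm, carrying about 6.5 N and level. Continuing to 12 cm.

```bash
python3 -m pendant '[0,0,0.2,0,0,0,0.5,0,0,0,0.7,0,0,0,0.7,0,0,0,0.6,0,0,0,0.35,0,0,0,0.15,0,0,0,0,0]'; python3 -m pendant '[0,0,0,0,0,0,0,0,0,0,0,0,0,0,0,0]'; python3 snap.py side s20; python3 snap.py wrist w20; python3 -c "
import cv2
im=cv2.imread('pics/s20.png')
cv2.imwrite('pics/s20a.png',cv2.resize(im[70:200,170:310],None,fx=4.5,fy=4.5,interpolation=cv2.INTER_CUBIC))"
```

```text
clock: 32.08
position: [0.567, 0.1754, 0.1847]
eef_rot: [-0.0, 0.215, 0.977, -0.0]
force: [-0.1, 0.5, -6.5]
gripper_width: 0.0179
clock: 32.58
position: [0.567, 0.1755, 0.1849]
eef_rot: [-0.0, 0.215, 0.977, -0.0]
force: [0.8, 0.5, -5.9]
gripper_width: 0.0181
32.625 [0.567  0.1755 0.1849] [-1.000e-04  2.154e-01  9.765e-01 -0.000e+00] [ 1.1 -0.3 -6.9] 0.01777867238616424
32.675 [0.567  0.1754 0.185 ] [ 0.      0.2154  0.9765 -0.    ] [-0.1  0.5 -6.1] 0.0177595446896881
```

View pics/s20a.png

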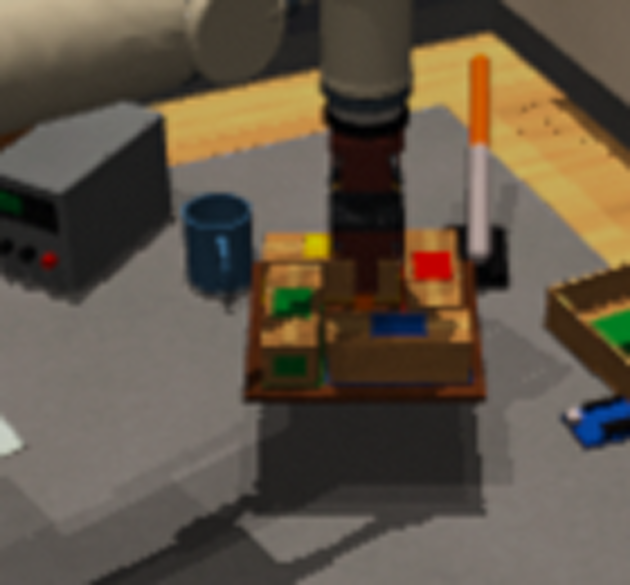

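View pics/w20.png

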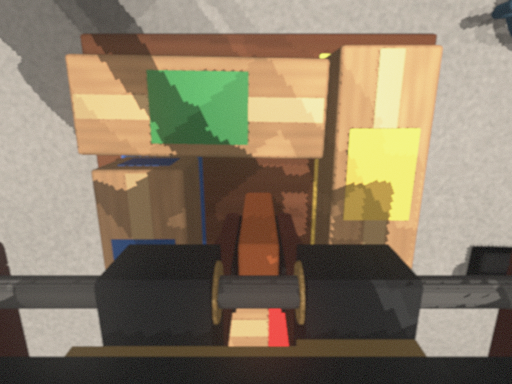

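The wrist view matches the one before lifting: board edge at row 34, columns 82-436. So there is no tilt or slip, and the lift is 119.7 mm and steady. Handing in.

```bash
python3 -c "
from workcell import r
print(r.job_done()); s=r.get_state(); print(s['clock'],s['position'],s['force'],s['gripper_width'])"
```

```text
the job is handed in; nothing more can be done
None
the job is handed in; nothing more can be done
```

I set the yellow and then the blue carton down flat in their own outlines, with about 4 N at contact. Then I gripped the board by its post, lifted it straight up, and handed the job in at about 33 s while still holding it.

**Last checks**
- **Lift:** 119.7 mm by the TCP reading, carrying about 6.5 N, steady over the last half second. The side view and the unchanged wrist view showed no tilt or slip.
- **Cartons:** before the lift, all four measured within about 1.1 mm of their nominal board positions and within 0.8° in angle. The outlines leave 1.5 mm to spare on each side. During the lift the red and blue cartons were partly hidden from the wrist camera, but the side view showed all four in place.
- **Other objects:** I did not touch or move anything else on the table knowingly. I did not compare every one of them before and after.

**Disagreement:** the top and wrist cameras placed the board about 3 mm apart in x. I placed the cartons by the wrist camera, corrected against the held carton and the outlines. The final readings still carry about 1 mm of bias, which also shows on the red and green cartons I never touched.

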